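# Close the filling frame over a prism mould

### The job

Push the three-bay mould along its guide rails towards the hinge until it is fully home against the two brass stops; then, so that its last bay can be filled, use the red lip to fold the filling frame over its hinge, from its rest on the right-hand half of the bed, until it lies flat on the mould. Only push with the fingertips or the outside of the fingers: do not grip the lip between the fingers, do not lift or tip the mould, swing the frame over calmly without slamming it, and leave the tools and other things around the bed where they are.

Things in the scene. Friction and masses are not known exactly. Their poses are not given: they have to be found in the camera images.
- bed: Fixed grey base plate, 300 (x) x 420 (y) x 12 mm, bolted to the worktop. Origin: centre of its underside, on the worktop, below the frame's hinge. x runs along the hinge, roughly away from the robot; the +y half (left) holds the mould, the -y half (right) the frame at rest. Hinge posts at x = +-124, y = 0 mm rise to 84 mm, guide rails (inner faces x = +-118 mm) to 26 mm.
- mould: Grey metal three-bay prism mould, 230 (x, along the hinge) x 150 (y) x 52 mm, about 0.95 kg, loose on the plate between the guide rails along which it slides in y. Origin: centre of its underside; axes parallel to the bed's. Home, its origin is at y = +105 mm in the bed's frame; it starts 35 to 60 mm further out. Its 12 mm thick base reaches y = +-75 mm.
- outer_wall (a point): Point at the middle of the mould's plain outer wall face, on the side away from the hinge, 35 mm above the mould's underside (47 mm above the worktop); the wall is 190 mm long and its top is 64 mm above the worktop. Pushed here towards the hinge the mould runs straight; sliding takes about 4 to 10 N.
- stops (a point): Middle between the contact faces of the two brass stop blocks (34 mm long, centred 75 mm to either side along x), on the top of the base plate; the mould's base meets them when home. The blocks' tops are 28 mm above the worktop, their faces 30 mm from the hinge line.
- rest (a point): Middle between the two thin rest posts (99 mm to either side along x), at their tops, 67 mm above the worktop, which carry the outer rim of the frame at rest. Space between the posts under the lip is free.
- hinge (a point): Middle of the hinge line, 71 mm above the worktop; axes as the bed's (the hinge runs along x).
- lip (a point): Middle of the rolled edge of the red lifting lip on the frame's free side, 235 mm from the hinge line: 100 mm long, 12 mm thick over its pads and rolled edge, from 198 to 241 mm from the hinge. At rest and closed it is 71 mm above the worktop, beyond the base plate's edge (210 mm) and free below. Its y axis lies in the frame's plane and points to the hinge.
- skirt (a point): Middle of the edge of the locating skirt, a rib 6 mm thick and 196 mm long, 184 mm from the hinge, 17 mm past the plate's face. It stands up at rest; closed, it drops 6 mm outside the mould's outer wall: unless the mould is home the frame cannot lie flat. On the other face, below at rest and on top when closed, a hopper rim stands 33 mm high.
- lip_outer (a point): Middle of the flat red grip pad (92 x 26 mm, 201 to 227 mm from the hinge) on the lip's outer face, which is underneath at rest and on top when the frame is closed. The lip's inner face carries the same pad (lip_inner_pad); touching both pads at once is gripping the lip.
- frame (a joint): Angle of the aluminium filling frame, rad: 0 = flat at rest on the right half, 1.57 = upright, 3.14 = folded over, flat on the mould (stop). Starts at 0 to 0.25. The frame is 8 mm thick with three slots, 216 mm along the hinge, reaches 198 mm from it (241 with lip), 0.32 kg. Stiff hinge (0.5 N m): it stays where it is left; moving it takes 1 to 4 N at the lip.
- brush: Bystander, loose: flat brush with wooden handle, 222x65x16 mm. Origin: centre of its underside.
- scraper: Bystander, loose: steel scraper with wooden handle, 197x60x25 mm. Origin: centre of its underside.
- wing_nut: Bystander, loose: small brass wing nut, 22x56x17 mm. Origin: centre of its underside.
- marker: Bystander, loose: white marker pen with red cap, 132x17x17 mm. Origin: centre of its underside.
- scoop: Bystander, loose: metal scoop, 174x66x34 mm. Origin: centre of its underside.
- weight: Bystander, loose: small brass scale weight with a knob, 35 mm across, 46 mm tall. Origin: centre of its underside.
- screwdriver: Bystander, loose: screwdriver with yellow handle, 220x27x27 mm. Origin: centre of its underside.

How it is judged:
On the way, in this order (a step that is already met when the one before it is completed fails the run):
1. the mould stands home against the brass stops (y of mould in the frame of bed between 0.1 and 0.109 m), for 0.2 s.
2. the filling frame lies flat on the mould (all of step 1 and value of joint frame above 3.11 rad), for 0.2 s.
At the end, for the whole second after the job is handed in: The mould is home against the stops (origin within 4 mm of y = 105 mm in the bed's frame), level and at rest, and the frame lies flat on it (joint above 3.11 rad), at rest (all of step 2 and angle between mould's own z axis and vertical below 0.03 rad and linear speed of mould below 0.01 m/s and velocity of joint frame between -0.05 and 0.05 rad/s); the robot touches nothing.
It fails at once if the mould is lifted off the bed or tipped (z of mould in the frame of bed above 0.022 m or angle between mould's own z axis and vertical above 0.12 rad).
It fails at once if the frame is slammed (faster than 4 rad/s) (velocity of joint frame above 4 rad/s or velocity of joint frame below -4 rad/s).
It fails at once if the lip is gripped from both sides (contact force between the fingers and lip_outer_pad above 2 N and contact force between the fingers and lip_inner_pad above 2 N).
It fails at once if a tool or other bystander is moved more than 25 mm (distance of any of brush, scraper, wing_nut, marker, scoop, weight, screwdriver from where it was at the start of the episode above 0.025 m).
It also fails if it takes over 64 s, if anything falls off the work surface, if the arm or the gripper's body presses on something with over 40 N, if the wrist force passes 120 N, or if a joint passes its speed limit or range.

### The arm

A 6-joint arm with a two-finger parallel gripper is mounted at the origin on a cart in front of the work surface, level with it; the furniture and walls round the work are solid. World frame = base frame: x ahead of the robot, y to its left, z up, the work surface at z = 0. Lengths are in m, angles in rad, forces in N, time in s.
With the tool pointing down it reaches from about 0.2 to 0.875 m from the base axis. Payload 3.4 kg.
Tool frame: the origin (TCP) lies between the finger pads; the fingertips stand 25 mm ahead of it and the grasp point (between the pads) lies 6 mm ahead of it (r.nose_length is the z of the fingertips in the tool frame, in m); z points along the fingers, y is the line along which they close (so a half turn about z gives the same grasp; the last joint's range is limited). The gripper opens to 94 mm and grips with 3 to 60 N. Pads are 16 mm wide; open, the fingers measure 119 mm over their backs; the gripper's body (75 mm by 177 mm) begins 78 mm behind the grasp point.
Start: joints at [-1.277, 0.276, 1.505, -0, 1.361, -0.121], TCP at [0.232, -0.526, 0.23] pointing down, gripper open.
Joint ranges: [-2.89, 2.89], [-0.75, 2.08], [0.22, 2.7], [-1.18, 4.32], [0.11, 2.71], [-2.7, 2.7]. Speed limits (rad/s): [2.57, 2.57, 3.14, 3.14, 3.14, 3.14].

### API

Orientations are given as a unit quaternion [w, x, y, z].
In Python, from plant import r, gripper_to, inverse_kinematics, vision, models, telemetry gives the robot as it stands. Calls block until the motion is done:
- r.move_to(position, orientation): joint-space move of the TCP to a pose.
- r.move_l(position, rot=None, vel=0.15, guard=None): straight line of the TCP; rot=None keeps the orientation; vel is the mean speed in m/s. With guard (N) it stops when the force on the tool has changed by that much, and returns True; else False.
- r.movej(angles): joint-space move.
- gripper_to(opening, f_grip=None): finger opening in m; f_grip is the grip in N (None keeps the last); returns when the fingers have stopped.
- r.hold(seconds).
- inverse_kinematics(position, orientation): joint angles nearest the present ones, or None.
- vision.snapshot(name): name is "scene" or "top" or "wrist"; returns the picture (384x512x3 uint8, red, green, blue); there is no depth.
- vision.get_calibration(name): a dict with "fx", "fy", "cx", "cy" (pixels), "position" and "orientation" of the camera in the world. Camera axes: x right, y down, z forward; pixel columns grow to the right and rows downward; lengths in m; the calibration is good to about 2 mm. A picture is of the moment at which its call begins: read the wrist's pose just before it. get_calibration takes no time and is no camera call; for the wrist camera it gives the pose at the moment of the call.
A pose or a line that the arm cannot do raises r.PlanningError and nothing moves.
- r.sign_off(): hands the job in; it is judged then, once.
Trained networks look in the newest picture that a camera, given by its name, has taken for a name from the list of things; names that differ only in an ending like _2 or _b are one class to them, and where a whole thing is asked for, a point or a joint stands for the part that bears it (a point fixed in the world has none). Each returns a list of dicts, best first, with "score" (0 to 1); they miss things now and then, are a little off and sometimes report something else, mostly with a low value. They report only what shows in the picture. A call takes as long as a camera call.
- models.boxes_of(thing, camera): "at" ([x, y, z] in m, in world coordinates, good to about 4 mm: the middle of the surface that is visible of it).
- models.regions_of(thing, camera): "pixels" (384x512 bool, what is visible of it).
- models.mark_of(thing, camera): "at" ([x, y, z] in m, in world coordinates, good to about 4 mm: a listed point, or the origin of a listed thing).
Readings, each from a call of its own:
- telemetry.current_t(): time.
- telemetry.current_joints(): joint angles.
- telemetry.current_dq(): joint speeds.
- telemetry.current_joint_efforts(): joint torques, N m.
- telemetry.current_ee_pos(): TCP position.
- telemetry.current_tool_rot(): TCP orientation.
- telemetry.current_wrist_force(): force on the tool from outside, world axes, zero at the start.
- telemetry.current_torque(): the same for the moment, N m.
- telemetry.current_opening(): finger opening in m.
- telemetry.current_finger_force(): force on a finger pad.
Only numpy, scipy, OpenCV 4.12 (cv2) and the standard library are available. Lean on these libraries where they do the work, as an engineer would, in place of code of your own. Each camera call takes 0.05 s, during which the arm holds its last target. There are 200 camera calls.

## Working session

There is one attempt and no reset: what is moved stays moved. The work goes in short steps, each a Python script; the robot and the scene stay as the last script left them, time stands still between calls to the robot, and variables do not carry over. Pictures are saved under pics/ and viewed, at most 10 in all, crops included, and the job is handed in when it is done.

```bash
mkdir -p pics; ls; python3 - <<'E'
from plant import r,vision,models,telemetry
import cv2,numpy as np
for c in ("scene","top"):
    im=vision.snapshot(c); cv2.imwrite(f"pics/{c}0.png",im[:,:,::-1])
    k=vision.get_calibration(c); print(c,np.round(k["position"],3),np.round(k["orientation"],3))
    for t in ("bed","mould","outer_wall","stops","rest","hinge","lip","skirt","lip_outer","brush","scraper","wing_nut","marker","scoop","weight","screwdriver"):
        m=models.mark_of(t,c); print(t,[(np.round(d["at"],3).tolist(),round(d["score"],2)) for d in m[:2]])
print(telemetry.current_t(),r.nose_length,telemetry.current_tool_rot())
E
```

```text
pics
scene [-0.523  0.957  0.943] [ 0.204 -0.365  0.787 -0.453]
bed [([0.547, -0.02, -0.003], 0.93)]
mould [([0.57, 0.126, 0.015], 0.76), ([0.577, 0.19, 0.045], 0.56)]
outer_wall []
stops [([0.552, 0.005, 0.014], 0.68)]
rest [([0.52, -0.203, 0.066], 0.85)]
hinge [([0.546, -0.021, 0.071], 0.89)]
lip [([0.57, 0.125, 0.012], 0.73), ([0.509, -0.254, 0.102], 0.7)]
skirt [([0.553, 0.008, 0.013], 0.69), ([0.518, -0.204, 0.118], 0.57)]
lip_outer [([0.518, -0.233, 0.093], 0.8)]
brush [([0.769, 0.044, 0.003], 0.65), ([0.515, -0.231, 0.095], 0.59)]
scraper [([0.58, -0.428, 0.002], 0.45), ([0.578, 0.192, 0.048], 0.17)]
wing_nut []
marker [([0.583, -0.43, 0.003], 0.47)]
scoop [([0.506, 0.465, 0.003], 0.56), ([0.522, -0.201, 0.068], 0.53)]
weight [([0.692, 0.412, 0.003], 0.45), ([0.771, 0.045, 0.002], 0.38)]
screwdriver [([0.475, -0.498, 0.001], 0.69)]
top [ 0.347 -0.025  1.652] [ 0.06  -0.699  0.71  -0.05 ]
bed [([0.544, -0.024, -0.003], 0.69), ([0.513, -0.233, 0.092], 0.4)]
mould [([0.57, 0.124, 0.013], 0.55)]
outer_wall [([0.578, 0.196, 0.046], 0.96), ([0.519, -0.202, 0.119], 0.26)]
stops [([0.554, 0.008, 0.011], 0.96)]
rest [([0.517, -0.205, 0.067], 0.8)]
hinge [([0.548, -0.026, 0.073], 0.86), ([0.515, -0.199, 0.118], 0.25)]
lip [([0.509, -0.255, 0.1], 0.61)]
skirt [([0.516, -0.199, 0.121], 0.83)]
lip_outer [([0.513, -0.235, 0.092], 0.69)]
brush [([0.771, 0.045, -0.001], 0.95)]
scraper [([0.586, -0.429, 0.002], 0.89)]
wing_nut [([0.71, -0.112, -0.0], 0.63)]
marker [([0.478, -0.5, -0.001], 0.72), ([0.701, -0.234, 0.0], 0.44)]
scoop [([0.507, 0.467, 0.002], 0.6)]
weight [([0.686, 0.415, -0.001], 0.52)]
screwdriver [([0.479, -0.5, -0.005], 0.76), ([0.57, 0.124, 0.011], 0.16)]
1.7 0.025 [ 4.97459161e-05  9.78567517e-01  2.05926232e-01 -1.62815033e-06]
```

View pics/scene0.png

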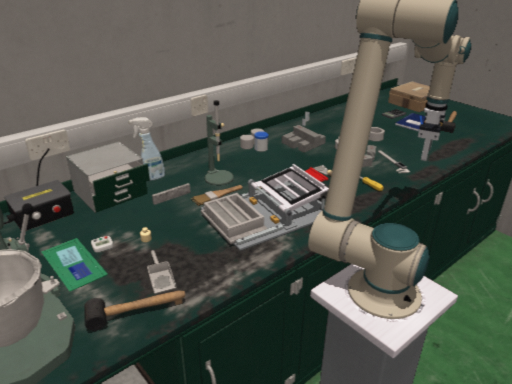

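View pics/top0.png

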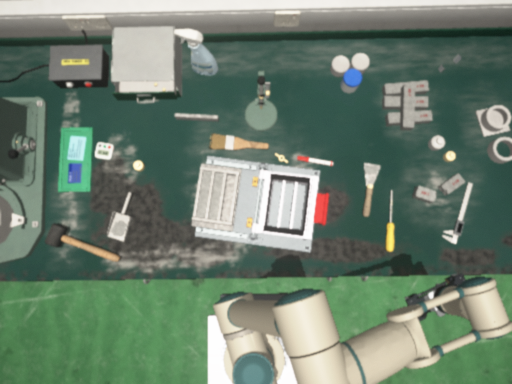

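The bed sits at about (0.547, -0.023), yawed about -8.6°. The mould is about 47 mm out and the frame is at about 0.13 rad. The surroundings of both push areas are clear. In the top view the mould is around (215,195), the red lip around (322,208), and the screwdriver and scraper are well to its right. Next I'll check the IK for both motions.

```bash
cat >h.py <<'E'
from plant import r,gripper_to,inverse_kinematics,vision,models,telemetry
import numpy as np
from scipy.spatial.transform import Rotation as R
H=np.array([.547,-.0235,0]); YAW=-.150
BX=np.array([np.cos(YAW),np.sin(YAW),0]); BY=np.array([-np.sin(YAW),np.cos(YAW),0]); Z=np.array([0,0,1.])
W=lambda x,y,z: H+BX*x+BY*y+Z*z
B=lambda p: (np.dot(np.array(p)-H,BX),np.dot(np.array(p)-H,BY),p[2])
def quat(phi,s=1):
    d=np.cos(phi)*BY-np.sin(phi)*Z; y=s*BX
    q=R.from_matrix(np.c_[np.cross(y,d),y,d]).as_quat(); return q[[3,0,1,2]]
def fold(th,phi,gap=0,rho=.214,x=0):
    "TCP so that the finger touches the lip's outer face at frame angle th"
    u=np.array([-np.cos(th),np.sin(th)]); t=np.array([np.sin(th),np.cos(th)])
    d=np.array([np.cos(phi),-np.sin(phi)]); n=np.array([np.sin(phi),np.cos(phi)])
    if th<phi: tip=.241*u-.006*t+.027*d-(.008+gap)*n
    else: tip=rho*u-(.006+gap+.008*abs(n@t))*t
    p=tip-r.nose_length*d; return W(x,p[0],p[1]+.071)
E
python3 - <<'E'
from h import *
for n,c in dict(wall=(.577,.194,.046),lip=(.509,-.2545,.101),stops=(.554,.0065,.012),rest=(.518,-.204,.066)).items(): print(n,np.round(B(c),3))
for s in (1,-1):
    print(s,"push",[inverse_kinematics(W(0,y,.064),quat(np.pi/2,s)) is not None for y in (.26,.175)])
    for p0,p1 in ((30,80),(40,80),(50,85),(60,90)):
        o=[]
        for k in np.linspace(.05,np.pi,9):
            ph=np.radians(p0+(p1-p0)*k/np.pi); q=inverse_kinematics(fold(k,ph),quat(ph,s)); o.append(None if q is None else np.round(q,1).tolist())
        print(s,p0,*o,sep="\n ")
E
```

```text
wall [-0.003  0.22   0.046]
lip [-0.003 -0.234  0.101]
stops [0.002 0.031 0.012]
rest [-0.002 -0.183  0.066]
1 push [True, True]
1
 30
 [-1.0, 0.8, 1.5, 0.6, 1.7, -1.0]
 [-0.9, 0.6, 1.5, 0.6, 1.8, -0.9]
 [-0.9, 0.5, 1.5, 0.6, 1.8, -0.8]
 [-0.7, 0.4, 1.5, 0.6, 1.7, -0.6]
 [-0.6, 0.3, 1.5, 0.5, 1.6, -0.5]
 [-0.4, 0.2, 1.5, 0.5, 1.5, -0.3]
 [-0.2, 0.2, 1.6, 0.4, 1.4, -0.1]
 [-0.0, 0.3, 1.6, 0.3, 1.2, 0.0]
 [0.1, 0.4, 1.7, 0.2, 1.0, 0.1]
1
 40
 [-1.0, 0.7, 1.5, 0.6, 1.6, -1.0]
 [-0.9, 0.6, 1.5, 0.5, 1.7, -0.9]
 [-0.8, 0.4, 1.5, 0.5, 1.7, -0.7]
 [-0.7, 0.3, 1.5, 0.5, 1.7, -0.6]
 [-0.5, 0.2, 1.5, 0.5, 1.6, -0.4]
 [-0.3, 0.2, 1.5, 0.4, 1.5, -0.2]
 [-0.1, 0.2, 1.6, 0.4, 1.4, -0.1]
 [0.0, 0.3, 1.6, 0.3, 1.2, 0.1]
 [0.1, 0.4, 1.7, 0.2, 1.0, 0.1]
1
 50
 [-0.9, 0.6, 1.5, 0.5, 1.5, -0.9]
 [-0.9, 0.5, 1.5, 0.5, 1.6, -0.8]
 [-0.8, 0.4, 1.5, 0.4, 1.6, -0.7]
 [-0.6, 0.3, 1.5, 0.4, 1.6, -0.5]
 [-0.5, 0.2, 1.5, 0.4, 1.6, -0.3]
 [-0.3, 0.2, 1.5, 0.3, 1.5, -0.1]
 [-0.1, 0.2, 1.5, 0.2, 1.4, 0.0]
 [0.1, 0.3, 1.6, 0.2, 1.2, 0.2]
 [0.1, 0.4, 1.7, 0.1, 1.1, 0.3]
1
 60
 [-0.9, 0.6, 1.6, 0.4, 1.4, -0.9]
 [-0.8,
[... 257 characters left out ...]
]
-1 push [False, False]
-1
 30
 [-1.0, 0.8, 1.5, 0.6, 1.7, 2.1]
 [-0.9, 0.6, 1.5, 0.6, 1.8, 2.2]
 [-0.9, 0.5, 1.5, 0.6, 1.8, 2.4]
 [-0.7, 0.4, 1.5, 0.6, 1.7, 2.5]
 [-0.6, 0.3, 1.5, 0.5, 1.6, 2.7]
 None
 None
 None
 None
-1
 40
 [-1.0, 0.7, 1.5, 0.6, 1.6, 2.2]
 [-0.9, 0.6, 1.5, 0.5, 1.7, 2.3]
 [-0.8, 0.4, 1.5, 0.5, 1.7, 2.4]
 [-0.7, 0.3, 1.5, 0.5, 1.7, 2.6]
 None
 None
 None
 None
 None
-1
 50
 [-0.9, 0.6, 1.5, 0.5, 1.5, 2.2]
 [-0.9, 0.5, 1.5, 0.5, 1.6, 2.3]
 [-0.8, 0.4, 1.5, 0.4, 1.6, 2.5]
 [-0.6, 0.3, 1.5, 0.4, 1.6, 2.6]
 None
 None
 None
 None
 None
-1
 60
 [-0.9, 0.6, 1.6, 0.4, 1.4, 2.3]
 [-0.8, 0.4, 1.5, 0.4, 1.5, 2.4]
 [-0.7, 0.3, 1.5, 0.3, 1.5, 2.5]
 None
 None
 None
 None
 None
 None
```

All checks are consistent and s=+1 works. First, the mould push.

```bash
python3 - <<'E'
from h import *
gripper_to(0.0); q=quat(np.pi/2)
r.move_to(W(0,.265,.17),q)
r.move_l(W(0,.265,.064),vel=.15)
hit=r.move_l(W(0,.174,.064),vel=.05,guard=22)
p=telemetry.current_ee_pos(); print(hit,np.round(B(p),4),telemetry.current_wrist_force())
r.hold(.3)
r.move_l(W(0,.225,.064),vel=.15); r.move_l(W(0,.225,.23),vel=.2)
import cv2
im=vision.snapshot("top"); cv2.imwrite("pics/top1.png",cv2.resize(im[140:270,170:350,::-1],None,fx=4,fy=4))
for t in ("outer_wall","mould","lip","skirt"): print(t,[(np.round(B(d["at"]),3).tolist(),round(d["score"],2)) for d in models.mark_of(t,"top")[:2]])
print(telemetry.current_t())
E
```

```text
True [0.0002 0.1838 0.0648] [1.28497295 1.90974832 0.80340455]
outer_wall [([-0.001, 0.178, 0.045], 0.66)]
mould [([0.002, 0.102, 0.01], 0.93)]
lip [([-0.003, -0.231, 0.101], 0.71), ([0.209, 0.102, 0.001], 0.56)]
skirt [([-0.004, -0.177, 0.118], 0.82), ([0.002, 0.033, 0.01], 0.48)]
10.4917
```

View pics/top1.png

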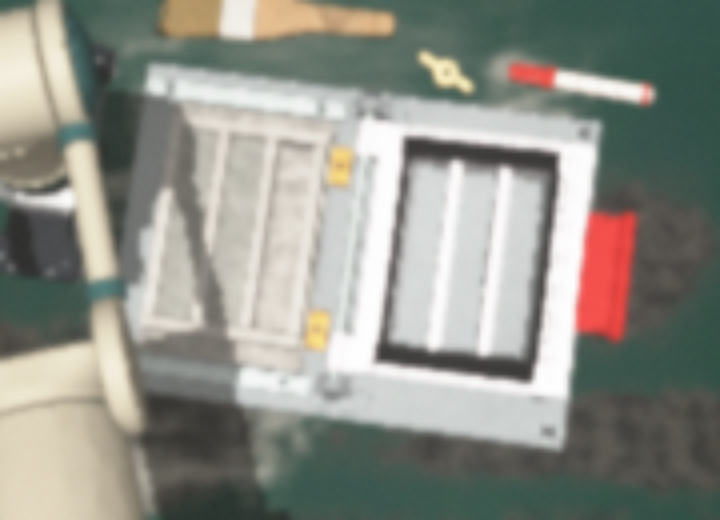

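The mould is seated against both brass stops, at crop pixels (340,165) and (318,330), and everything around it is untouched. Next, the fold up to upright, with guards.

```bash
cat >>h.py <<'E'
phi=lambda th: np.radians(40+40*th/np.pi)
def sweep(ths,vel=.12,guard=20):
    for th in ths:
        if r.move_l(fold(th,phi(th)),quat(phi(th)),vel=vel,guard=guard):
            print("guard at",th,telemetry.current_wrist_force()); return True
E
python3 - <<'E'
from h import *
import cv2
th0=.128; q0=quat(phi(th0)); d=R.from_quat(q0[[1,2,3,0]]).apply([0,0,1])
P=fold(th0,phi(th0),gap=.010)
r.move_l(W(0,.225,.30),vel=.25)
r.move_to(P-.12*d+[0,0,.06],q0)
r.move_l(P-.07*d,vel=.15)
print(r.move_l(P,vel=.1,guard=8))
sweep([.2,.35,.5],vel=.08)
sweep(np.arange(.7,1.6,.2))
print(np.round(B(telemetry.current_ee_pos()),3),telemetry.current_wrist_force())
im=vision.snapshot("scene"); cv2.imwrite("pics/s2.png",cv2.resize(im[100:260,170:370,::-1],None,fx=3,fy=3))
for t in ("lip","skirt","mould"): print(t,[(np.round(B(d["at"]),3).tolist(),round(d["score"],2)) for d in models.mark_of(t,"scene")[:2]])
print(telemetry.current_t())
E
```

```text
False
[-0.    -0.041  0.305] [-0.27111479 -0.18649347 -0.19635352]
lip [([-0.003, -0.016, 0.306], 0.62)]
skirt [([0.001, 0.003, 0.255], 0.97)]
mould [([0.001, 0.103, 0.012], 0.93)]
19.15
```

View pics/s2.png

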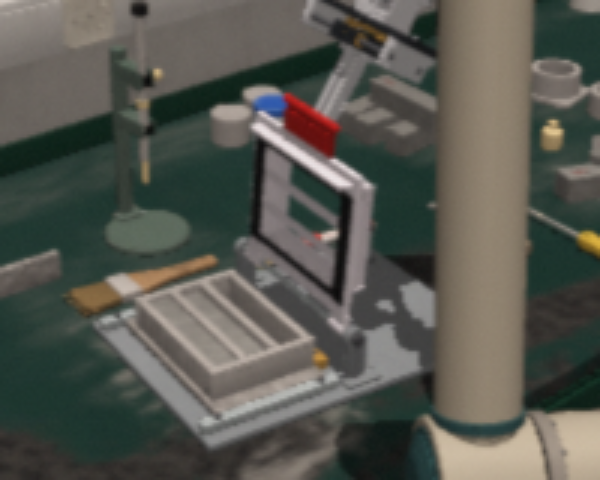

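The frame stands nearly upright (about 1.5 rad), with its red lip at (312,125) being pushed from behind, and the mould is still home. I'll continue over to closed.

```bash
python3 - <<'E'
from h import *
import cv2
if not sweep(np.arange(1.7,2.95,.2)):
    sweep([3.0,3.1],vel=.06,guard=18)
print(np.round(B(telemetry.current_ee_pos()),3))
p=np.array(telemetry.current_ee_pos())
print(r.move_l(p-[0,0,.02],vel=.03,guard=15),np.round(B(telemetry.current_ee_pos()),4)); r.hold(.3)
p=np.array(telemetry.current_ee_pos())
r.move_l(p+[0,0,.15],vel=.15); r.move_l(W(0,0,.35),vel=.25)
im=vision.snapshot("scene"); cv2.imwrite("pics/s3.png",cv2.resize(im[130:260,170:350,::-1],None,fx=4,fy=4))
for t in ("lip","lip_outer","mould"): print(t,[(np.round(B(d["at"]),3).tolist(),round(d["score"],2)) for d in models.mark_of(t,"scene")[:2]])
print(telemetry.current_t())
E
```

```text
[-0.     0.209  0.111]
True [0.0005 0.2092 0.1027]
lip [([-0.003, 0.234, 0.072], 0.82)]
lip_outer [([0.001, 0.218, 0.076], 0.72)]
mould [([0.001, 0.105, 0.015], 0.73)]
26.9417
```

View pics/s3.png

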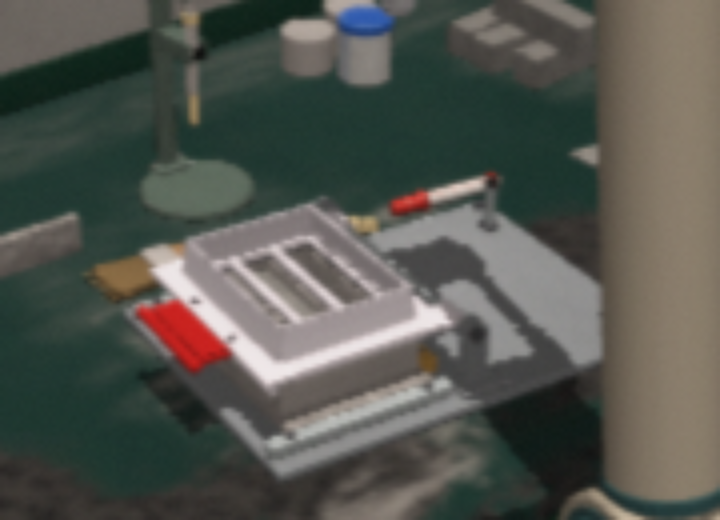

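The frame lies flat on the mould with the lip at (183,335), and the lip height reads 72 mm against an expected 71 mm. The press ended on a hard stop at exactly the closed height.

```bash
python3 -c "
from h import *
print(telemetry.current_wrist_force()); r.hold(.3); print(r.sign_off())"
```

```text
[ 0.40419172 -0.15763418  0.13675461]
the job is handed in; nothing more can be done
None
```

The mould is home against both brass stops, the frame is folded flat on it, and the job is handed in (about 27 s on the robot's clock; no verdict was returned).

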